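# Wind down a screw press with its folding crank

## Task

Put the little cheese press under pressure: swing its folded crank handle up, wind the crank clockwise until the pressing plate just touches the wooden follower in the mould, and give it a third of a turn more, no harder. Then fold the handle back down flat on the crank arm so that the press can go under the cabinet. Leave the things standing round the press where they are.

Things in the scene. Friction and masses are not known exactly. Their poses are not given: they have to be found in the camera images.
- press: small steel screw press, fixed: drip tray 184 x 180 mm with a spout at its front (-x), two posts at y = +-74 mm (nuts to z 181 mm), a cross-beam on top (z 146 to 166 mm, brass bush to 174 mm) that carries the spindle, and below it a perforated mould with a wooden follower. Origin: underside of the tray on the spindle axis, z up.
- mould_rim (a point): centre of the mouth of the round mould (outside diameter 100 mm). In it lies the follower, a pale wooden disc of diameter 92 mm whose top stands 6 to 15 mm above this point; how far depends on the filling and must be found out. Under load the filling gives, 1 mm for 30 N.
- plate: round steel pressing plate, diameter 76 mm, at the foot of the spindle; it goes round and down with the crank. Origin: centre of its underside, which presses on the middle of the follower. It starts 4 to 16 mm above the follower (at least 0.4 turn of free winding) and moves down 10 mm per turn of the crank.
- crank (a joint): turn of spindle and crank about the vertical, rad; grows clockwise seen from above, lowering spindle, plate and crank together 10 mm a turn. At q the arm points along yaw(press) - q. Stays where left. Moving, it takes some 1.6 N along the handle's path while free; after touch each tenth of a turn adds 30 N on the plate and 2 N at the handle. At rest friction takes the load: feel it while turning.
- handle (a joint): hinge of the folding handle at the outer end of the crank arm, rad: 0 folded flat (lying inward on top of the arm, free end near the spindle axis), 1.57 straight up, stop at 1.62. Stiff, stays where left; takes about 3.5 N at 45 mm from the hinge. When up, more than that towards the spindle folds it; outward it rests on its stop.
- crank_hinge (a point): the hinge of the folding handle, 64 mm from the spindle axis, 11 mm above the top of the 16 mm wide steel arm; its axis is level and square to the arm. z 0.225 m at crank = 0.
- hub (a point): point on the spindle axis at the height of the handle's hinge.
- grip_end (a point): centre of the free end of the handle, 58 mm from the hinge. The handle is a black round grip, 12 to 58 mm from the hinge, diameter 16 to 18 mm, that spins freely on its own long axis, so a gripper can hold it without turning while it goes round. Folded, its underside is 2 mm above the arm.
- salt: salt shaker, diameter 44 mm, 90 mm high, left of the press; origin: underside centre.
- teaspoon: steel teaspoon, 132 mm long, lying left of the press; origin: underside centre.
- mug: two-tone mug, 88 mm high, right of the press; origin: underside centre.

How it is judged (in metres and radians):
On the way, in this order (a step that is already met when the one before it is completed fails the run):
1. the handle is swung up (value of joint handle above 1.4 rad), for 0.2 s.
2. with the handle up, the plate presses on the follower (contact force between plate and anything else above 45 N and value of joint handle above 1.2 rad), for 0.2 s.
At the end, for the whole second after the job is handed in: the plate bears on the follower with 45 to 150 N (about 0.2 to 0.5 turn past first touch), the handle lies folded flat within 0.1 rad, the crank is still, and salt shaker, teaspoon and mug are within 20 mm of where they stood (contact force between plate and anything else between 45 and 150 N and value of joint handle below 0.1 rad and velocity of joint crank between -0.05 and 0.05 rad/s and distance of each of salt, teaspoon, mug from where it was at the start of the episode below 0.02 m).
It fails at once if the press is overloaded (wound on far past a third of a turn) (contact force between plate and anything else above 165 N).
It fails at once if a thing beside the press is disturbed (distance of any of salt, teaspoon, mug from where it was at the start of the episode above 0.02 m or angle between any of salt, mug's own z axis and vertical above 0.4 rad).
It also fails if it takes over 72 s, if anything falls off the work surface, if the arm or the gripper's body presses on something with over 40 N, if the wrist force passes 120 N, or if a joint passes its speed limit or range.

## Robot

A 6-joint arm with a two-finger parallel gripper is mounted at the origin on a cart in front of the work surface, level with it; the furniture and walls round the work are solid. World frame = base frame: x ahead of the robot, y to its left, z up, the work surface at z = 0. Lengths are in mm, angles in rad, forces in N, time in s.
With the tool pointing down it reaches from about 275 to 1000 mm from the base axis. Payload 8.4 kg.
Tool frame: the origin (TCP) lies midway between the tips of the shut fingers; the grasp point (between the pads) lies 19 mm behind it; z points along the fingers, y is the line along which they close (so a half turn about z gives the same grasp; the last joint's range is limited). The gripper opens to 85 mm and grips with 20 to 120 N. Pads are 22 mm wide; open, the fingers measure 114 mm over their backs; the gripper's body (76 mm by 85 mm) begins 54 mm behind the grasp point. The pads swing forward as they close: fully open they stand 13 mm farther back than shut.
Start: joints at [-1.128, 0.353, 1.633, -0, 1.155, -0.002], TCP at [268.922, -564.189, 231.281] pointing down, gripper open.
Joint ranges: [-2.63, 2.63], [-0.92, 2.1], [0.06, 2.66], [-1.3, 4.44], [0, 2.69], [-3.02, 3.02]. Speed limits (rad/s): [2.22, 2.22, 2.79, 3.14, 3.14, 3.14].

## Interface

Orientations are given as [roll, pitch, yaw] about the fixed x, y, z axes, in that order (R = Rz(yaw) Ry(pitch) Rx(roll)).
In Python, from rig import telemetry, optics, r gives the robot as it stands.
- The arm moves only by the tool play_rows, never from a script. Its arguments are lists of equal length, an entry for each row: "dp": the shift along the tool's x, y, z in units of 40 mm (1.0 is 40 mm), a list of three; "rot": the turn, a rotation vector about the tool's x, y, z in units of 6 degrees (1.0 is 6 degrees), a list of three. In form: {"dp": [[tx, ty, tz], ...], "rot": [[ax, ay, az], ...]}. A call has 1 to 5 rows; each row is the pose to reach, as a shift and turn from the pose commanded when the call began, along the tool's axes at that moment; what a row does not reach only later rows make up. A row lasts 1/12 s, in which the tool goes at most 41.7 mm and 7.16 degrees, less where a joint would pass 70% of its speed; a pose out of reach is approached as far as the arm can. A call with a gripper value outside its range is refused whole. "fingers" is the opening, from 0 (shut) to 1 (fully open), set as the call begins (left out, the last holds). The fingers move at their own pace and stop on an object; "grip_force" is the grip in N (left out, the last holds). Time passes only in rows, so rows that repeat a pose let the fingers close. It gives the time, the measured TCP pose, the force, the opening and the grip force at its end, in the units of the state.
- telemetry.sense(): the state, without advancing time (a new reading comes with each control period).
- optics.grab_frame(name): name is "side" or "top" or "wrist"; returns a dict with "color" (400x640x3 uint8, red, green, blue), "mtx" (3x3 intrinsics, pixels), "R" (3x3) and "t" (3): a world point X has camera coordinates R X + t; the wrist camera has in their place "mount" (4x4, takes a point from camera to tool coordinates, whose origin is the TCP and whose axes are the flange's). Camera axes: x right, y down, z forward; pixel columns grow to the right and rows downward; lengths in mm; the calibration is good to about 2 mm. A picture is of the moment at which its call begins: read the wrist's pose just before it. There is no depth.
- r.sign_off(): hands the job in; it is judged then, once.
The state is a dict: "clock": time; "qpos": joint angles; "qvel": joint speeds; "joint_efforts": joint torques, N m; "eef_pos": TCP position; "tcp_rot": TCP orientation; "contact_force": force on the tool from outside, world axes, zero at the start; "wrist_torque": the same for the moment, N m; "opening": opening from 0.0 (shut) to 1.0 (fully open); "grasp_force": force on a finger pad.
Only numpy, scipy, OpenCV 4.12 (cv2) and the standard library are available. Lean on these libraries where they do the work, as an engineer would, in place of code of your own. Each camera call takes 0.05 s, during which the arm holds its last target. There are 200 camera calls.

## Working session

There is one attempt and no reset: what is moved stays moved. The work goes in short steps, Python scripts to look and compute and a tool call to move; the robot and the scene stay as the last step left them, time stands still between calls to the robot, and variables do not carry over. Pictures are saved under pics/ and viewed, at most 10 in all, crops included, and the job is handed in when it is done.

Besides the shell and the picture viewer there is one more tool, called after "Emit:" as name(argument=value, ...) on one line, values as JSON. play_rows: Moves the arm, as the interface text tells. Its arguments: {"type":"object","properties":{"dp":{"type":"array"},"rot":{"type":"array"},"fingers":{"type":"number"},"grip_force":{"type":"number"}},"required":["dp","rot"]}

```bash
ls; mkdir -p pics
python3 - <<'E'
from rig import telemetry, optics, r
import cv2, pickle
print(telemetry.sense())
for n in ["side","top"]:
    f=optics.grab_frame(n); pickle.dump(f,open(f'pics/{n}0.pkl','wb'))
    cv2.imwrite(f'pics/{n}0.png',f["color"][:,:,::-1])
    print(n,f["mtx"].tolist(),f["R"].round(4).tolist(),f["t"])
E
```

```text
pics
{'clock': 0.0, 'qpos': array([-1.12844429e+00,  3.53665313e-01,  1.63413947e+00, -2.37288773e-05,
        1.15521001e+00, -2.40928587e-03]), 'qvel': array([-1.50422593e-03,  1.77538922e-03,  1.05057014e-03,  1.57947882e-03,
        4.07588179e-04,  4.88963689e-05]), 'joint_efforts': array([ 7.24816236e-04, -6.05255198e+01, -3.42067373e+01,  6.43444560e-05,
        9.42718587e-03,  2.41842957e-05]), 'eef_pos': array([ 268.68242152, -563.76422736,  230.54868351]), 'tcp_rot': array([-3.14017046e+00,  1.82690197e-05,  4.44770929e-01]), 'contact_force': array([ 0.20994002,  0.79983099, -0.21595862]), 'wrist_torque': array([-0.00476177, -0.05408127,  0.00015225]), 'grasp_force': 0.0, 'opening': 1.0002607371756287}
side [[367.1724677326828, 0.0, 318.4440010116726], [0.0, 367.1724677326828, 197.58416381835215], [0.0, 0.0, 1.0]] [[0.9849, -0.1727, 0.0148], [-0.0845, -0.5533, -0.8287], [0.1513, 0.8149, -0.5595]] [-446.92710249  276.58392313  710.53097857]
top [[460.75408654689176, 0.0, 313.7657766655303], [0.0, 460.75408654689176, 196.53080500089888], [0.0, 0.0, 1.0]] [[0.0248, -0.9997, -0.0038], [-0.9944, -0.0243, -0.1031], [0.103, 0.0063, -0.9947]] [ 212.56472011  491.38750258 1028.66794473]
```

View pics/side0.png

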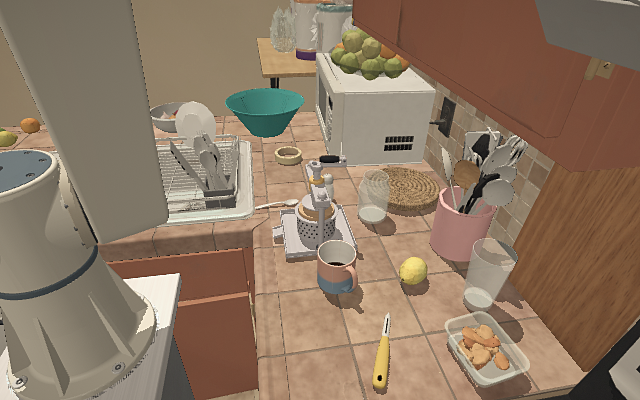

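View pics/top0.png

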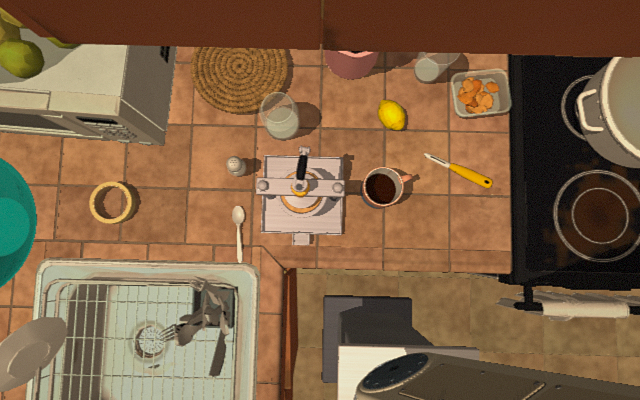

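The side view shows the press at about (318,205), with the black handle at (330,160). In the top view the press is at (302,190), with the crank pointing away from the robot and the handle at (301,167). I'll enlarge both.

Run:
```python
import cv2,numpy as np
a=cv2.imread('pics/top0.png')[135:255,215:415]; b=cv2.imread('pics/side0.png')[140:270,265:375]
a=cv2.resize(a,None,fx=4,fy=4,interpolation=cv2.INTER_CUBIC); b=cv2.resize(b,None,fx=4,fy=4,interpolation=cv2.INTER_CUBIC)
cv2.imwrite('pics/ta.png',a);cv2.imwrite('pics/sb.png',b)
```

```text
(no output)
```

View pics/ta.png

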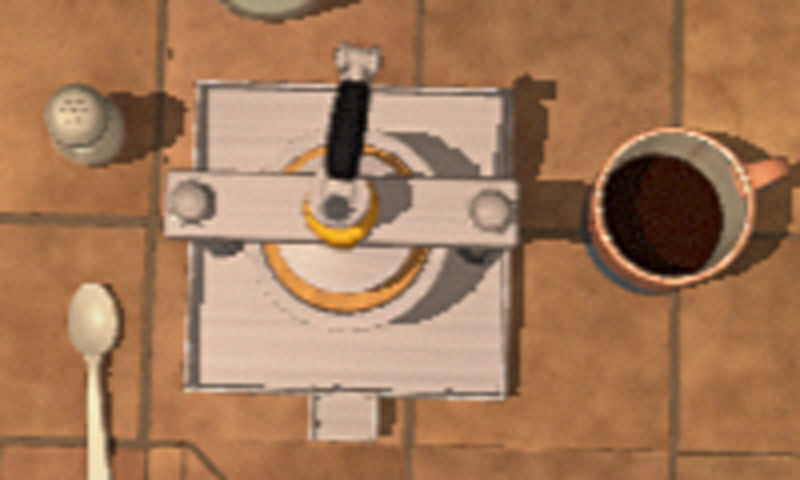

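View pics/sb.png

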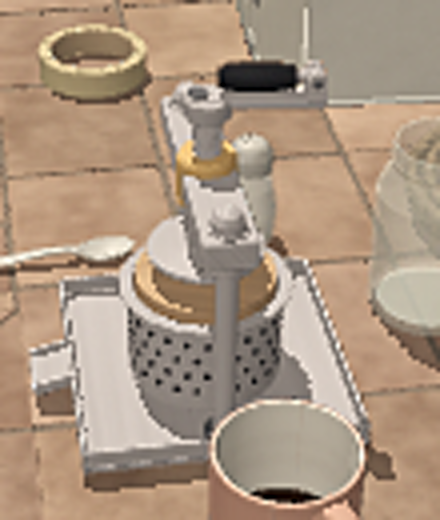

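The top crop shows the hub at about (299.5,187) full-image, the hinge at (304.5,150.5), and the nuts at (263,186) and (338,187.5). The side crop shows the black grip spanning about (320–339, 159) and the hinge at about (344,158). Next I'll cast rays.

```bash
cat > h.py <<'E'
import numpy as np,pickle,cv2
F={n:pickle.load(open(f'pics/{n}0.pkl','rb')) for n in('side','top')}
def ray(f,u,v):
    d=f['R'].T@np.linalg.inv(f['mtx'])@[u,v,1]; return -f['R'].T@f['t'],d/np.linalg.norm(d)
def plane(f,u,v,z):
    c,d=ray(f,u,v); return c+d*(z-c[2])/d[2]
def tri(p,q):
    a,d=ray(F['top'],*p);b,e=ray(F['side'],*q)
    s=np.linalg.lstsq(np.c_[d,-e],b-a,rcond=None)[0]; x,y=a+d*s[0],b+e*s[1]
    return (x+y)/2,np.linalg.norm(x-y)
E
python3 - <<'E'
from h import *
c={}
for n,(x0,y0,x1,y1) in dict(top=(285,148,320,190),side=(310,145,350,175)).items():
    im=F[n]['color'][y0:y1,x0:x1].max(2); m=(im<60).astype(np.uint8)
    k,l,s,ce=cv2.connectedComponentsWithStats(m); i=1+s[1:,4].argmax()
    pts=np.argwhere(l==i)[:,::-1]+[x0,y0]; mu=pts.mean(0); w,v=np.linalg.eigh(np.cov(pts.T)); a=v[:,1]; t=(pts-mu)@a
    c[n]=mu; print(n,s[i],mu,mu+a*t.min(),mu+a*t.max())
print('grip centre',tri(c['top'],c['side']))
T=F['top']
print('nuts',plane(T,263,185.75,181),plane(T,337.75,187.5,181))
print('hub',plane(T,299.5,186.75,225),'hinge',plane(T,304.5,150.5,225), tri((304.5,150.5),(344,159)))
tr=[(264,155.7),(343,157.5),(341.5,234.5),(261.5,232)]
P=[plane(T,u,v,12) for u,v in tr]; print('tray',np.round(P),np.mean(P,0))
print('salt',plane(T,236,167,45),'mug',plane(T,383,187,88))
E
```

```text
top [ 12   7  10  25 191] [301.46596859 167.07329843] [303.28357854 155.19643615] [299.62606844 179.09581219]
side [ 10  11  19   7 124] [328.9516129  158.87903226] [338.01154494 158.82161262] [319.98691791 158.93584831]
grip centre (array([519.47110547, 247.71752242, 225.50082498]), np.float64(1.0226103269429312))
nuts [488.68808417 323.39923301 181.        ] [488.80407024 177.22859711 181.        ]
hub [482.98937697 250.30510392 225.        ] hinge [551.6201619  242.85773575 225.        ] (array([552.90139797, 242.67745881, 224.92623224]), np.float64(2.5094296790719532))
tray [[581. 344.  12.]
 [581. 159.  12.]
 [401. 159.  12.]
 [402. 343.  12.]] [491.30453071 250.9728883   12.        ]
salt [546.87876246 402.10765927  45.        ] mug [503.8636154   75.48662783  88.        ]
```

Emit:
play_rows(dp=[[0.57, -0.63, -0.1], [1.14, -1.26, -0.2], [1.71, -1.88, -0.3], [2.28, -2.51, -0.4], [2.85, -3.14, -0.5]], rot=[[0, 0, 0], [0, 0, 0], [0, 0, 0], [0, 0, 0], [0, 0, 0]], fingers=0.6)

```text
clock: 0.52
eef_pos: [317.7, -400.1, 251.0]
tcp_rot: [-3.141, 0.0, 0.444]
contact_force: [1.7, 0.2, 0.1]
opening: 0.596
grasp_force: 0.0
```

Emit:
play_rows(dp=[[0.57, -0.63, -0.1], [1.14, -1.26, -0.2], [1.71, -1.88, -0.3], [2.28, -2.51, -0.4], [2.85, -3.14, -0.5]], rot=[[0, 0, 0], [0, 0, 0], [0, 0, 0], [0, 0, 0], [0, 0, 0]])

```text
clock: 0.93
eef_pos: [366.5, -237.7, 271.3]
tcp_rot: [-3.141, 0.0, 0.444]
contact_force: [0.2, 0.4, -0.1]
opening: 0.599
grasp_force: 0.0
```

Emit:
play_rows(dp=[[0.57, -0.63, -0.1], [1.14, -1.26, -0.2], [1.71, -1.88, -0.3], [2.28, -2.51, -0.4], [2.85, -3.14, -0.5]], rot=[[0, 0, 0], [0, 0, 0], [0, 0, 0], [0, 0, 0], [0, 0, 0]])

```text
clock: 1.35
eef_pos: [415.4, -75.2, 291.4]
tcp_rot: [3.142, 0.0, 0.445]
contact_force: [1.0, -0.6, 0.4]
opening: 0.598
grasp_force: 0.0
```

Emit:
play_rows(dp=[[0.57, -0.63, -0.1], [1.14, -1.26, -0.2], [1.71, -1.88, -0.3], [2.28, -2.51, -0.4], [2.85, -3.14, -0.5]], rot=[[0, 0, 0], [0, 0, 0], [0, 0, 0], [0, 0, 0], [0, 0, 0]])

```text
clock: 1.77
eef_pos: [464.3, 87.3, 311.4]
tcp_rot: [3.142, 0.0, 0.445]
contact_force: [1.0, -0.5, 0.6]
opening: 0.6
grasp_force: 0.0
```

Emit:
play_rows(dp=[[0.57, -0.63, -0.1], [1.14, -1.26, -0.2], [1.71, -1.88, -0.3], [2.28, -2.51, -0.4], [2.85, -3.14, -0.5]], rot=[[0, 0, 1.08], [0, 0, 2.16], [0, 0, 3.24], [0, 0, 4.32], [0, 0, 5.4]])

```text
clock: 2.18
eef_pos: [513.2, 249.7, 331.1]
tcp_rot: [3.141, 0.0, -0.126]
contact_force: [0.2, 0.2, -0.4]
opening: 0.597
grasp_force: 0.0
```

Emit:
play_rows(dp=[[0, 0, 0], [0, 0, 0]], rot=[[0, 0, 0], [0, 0, 0]])

```text
clock: 2.35
eef_pos: [513.2, 249.4, 330.7]
tcp_rot: [3.141, 0.001, -0.118]
contact_force: [0.2, -0.3, 0.6]
opening: 0.599
grasp_force: 0.0
```

```bash
cat >> h.py <<'E'
from scipy.spatial.transform import Rotation as Ro
def wray(f,s,u,v,z):
    M=f['mount']; R=Ro.from_euler('xyz',s['tcp_rot']).as_matrix()
    o=R@M[:3,3]+s['eef_pos']; d=R@M[:3,:3]@np.linalg.inv(f['mtx'])@[u,v,1]
    return o+d*(z-o[2])/d[2]
E
python3 - <<'E'
from h import *
from rig import telemetry, optics
s=telemetry.sense(); f=optics.grab_frame('wrist'); pickle.dump((s,f),open('pics/w1.pkl','wb'))
im=f['color']; cv2.imwrite('pics/w1.png',im[:,:,::-1])
m=(im.max(2)<60).astype(np.uint8); k,l,st,ce=cv2.connectedComponentsWithStats(m)
for i in np.argsort(-st[1:,4])[:4]+1:
    p=np.argwhere(l==i)[:,::-1]; mu=p.mean(0); w,v=np.linalg.eigh(np.cov(p.T)); t=(p-mu)@v[:,1]
    print(st[i],[wray(f,s,*q,225).round(1) for q in (mu,mu+v[:,1]*t.min(),mu+v[:,1]*t.max())])
E
```

```text
[    0   240   640   160 46310] [array([368.3, 265.1, 225. ]), array([334.9, -15.1, 225. ]), array([401.7, 545.1, 225. ])]
[ 311  155   23   61 1209] [array([517. , 245.8, 225. ]), array([539.5, 242.9, 225. ]), array([492.7, 249. , 225. ])]
[439 139  28  30 365] [array([526.3, 150.7, 225. ]), array([537.8, 159.6, 225. ]), array([516.7, 143.4, 225. ])]
[624 248  16  15 158] [array([427.1,   3.1, 225. ]), array([427.2,  -2.8, 225. ]), array([426.9,   9.8, 225. ])]
```

View pics/w1.png

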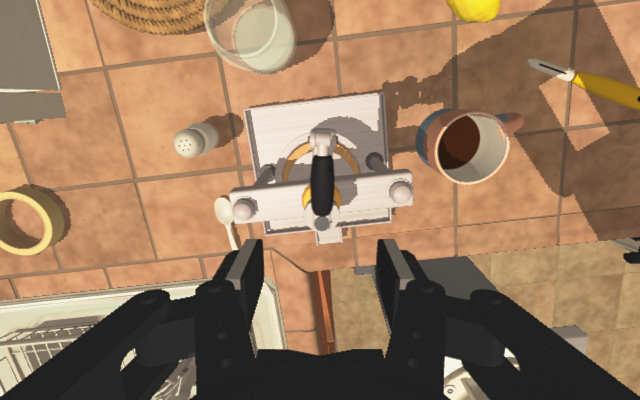

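The handle shows clearly at (322,180) in the wrist view, in line with the tool, so I'll lower over it and grip.

Emit:
play_rows(dp=[[0, 0.05, 0.6], [0, 0.05, 1.2], [0, 0.05, 1.8], [0, 0.05, 2.3], [0, 0.05, 2.6]], rot=[[0, 0, 0], [0, 0, 0], [0, 0, 0], [0, 0, 0], [0, 0, 0]])

```text
clock: 2.82
eef_pos: [511.6, 244.1, 224.9]
tcp_rot: [3.14, 0.003, -0.121]
contact_force: [-0.2, -0.5, -0.8]
opening: 0.604
grasp_force: 0.0
```

Emit:
play_rows(dp=[[0, 0, 0.2], [0, 0, 0.3], [0, 0, 0.4], [0, 0, 0.4]], rot=[[0, 0, 0], [0, 0, 0], [0, 0, 0], [0, 0, 0]])

```text
clock: 3.15
eef_pos: [513.2, 245.8, 211.4]
tcp_rot: [-3.141, -0.0, -0.121]
contact_force: [-0.5, -0.7, 0.2]
opening: 0.6
grasp_force: 0.0
```

Emit:
play_rows(dp=[[0, 0, 0], [0, 0, 0], [0, 0, 0], [0, 0, 0], [0, 0, 0]], rot=[[0, 0, 0], [0, 0, 0], [0, 0, 0], [0, 0, 0], [0, 0, 0]], fingers=0.0, grip_force=25)

```text
clock: 3.57
eef_pos: [513.6, 246.6, 212.1]
tcp_rot: [-3.14, -0.001, -0.121]
contact_force: [0.1, 3.4, 3.0]
opening: 0.198
grasp_force: 24.5
```

Emit:
play_rows(dp=[[0, 0, 0], [0, 0, 0], [0, 0, 0]], rot=[[0, 0, 0], [0, 0, 0], [0, 0, 0]])

```text
clock: 3.82
eef_pos: [513.6, 246.6, 212.0]
tcp_rot: [-3.14, -0.001, -0.121]
contact_force: [0.5, 3.8, 5.3]
opening: 0.198
grasp_force: 24.8
```

Emit:
play_rows(dp=[[0.005, -0.02, -0.1], [0.02, -0.02, -0.19], [0.045, -0.02, -0.29], [0.08, -0.02, -0.38], [0.12, -0.02, -0.47]], rot=[[0, 0, 0], [0, 0, 0], [0, 0, 0], [0, 0, 0], [0, 0, 0]])

```text
clock: 4.23
eef_pos: [516.5, 246.0, 228.5]
tcp_rot: [3.14, 0.004, -0.121]
contact_force: [0.5, 4.9, -11.0]
opening: 0.195
grasp_force: 24.7
```

Emit:
play_rows(dp=[[0.05, 0, -0.08], [0.11, 0, -0.16], [0.18, 0, -0.23], [0.25, 0, -0.3], [0.33, 0, -0.35]], rot=[[0, 0, 0], [0, 0, 0], [0, 0, 0], [0, 0, 0], [0, 0, 0]])

```text
clock: 4.65
eef_pos: [528.7, 244.2, 243.1]
tcp_rot: [3.14, 0.005, -0.121]
contact_force: [-7.7, 4.6, -5.3]
opening: 0.195
grasp_force: 24.6
```

Emit:
play_rows(dp=[[0.085, 0, -0.05], [0.175, 0, -0.09], [0.265, 0, -0.12], [0.36, 0, -0.14], [0.46, 0, -0.155]], rot=[[0, 0, 0], [0, 0, 0], [0, 0, 0], [0, 0, 0], [0, 0, 0]])

```text
clock: 5.07
eef_pos: [546.7, 241.6, 249.7]
tcp_rot: [3.139, 0.006, -0.12]
contact_force: [-8.8, 0.6, -1.3]
opening: 0.197
grasp_force: 24.4
```

Emit:
play_rows(dp=[[0.06, 0, 0], [0.11, 0, 0], [0.15, 0, 0], [0.15, 0, 0]], rot=[[0, 0, 0], [0, 0, 0], [0, 0, 0], [0, 0, 0]])

```text
clock: 5.4
eef_pos: [552.5, 240.8, 249.8]
tcp_rot: [3.139, 0.006, -0.121]
contact_force: [-9.6, 0.9, 0.4]
opening: 0.196
grasp_force: 24.6
```

Emit:
play_rows(dp=[[0.04, 0, 0], [0.04, 0, 0]], rot=[[0, 0, 0], [0, 0, 0]])

```text
clock: 5.57
eef_pos: [552.9, 240.7, 249.7]
tcp_rot: [3.139, 0.009, -0.121]
contact_force: [-15.9, 1.5, 3.7]
opening: 0.196
grasp_force: 24.9
```

Emit:
play_rows(dp=[[-0.07, 0, 0], [-0.13, 0, 0], [-0.13, 0, 0], [-0.13, 0, 0]], rot=[[0, 0, 0], [0, 0, 0], [0, 0, 0], [0, 0, 0]])

```text
clock: 5.9
eef_pos: [551.4, 241.4, 250.0]
tcp_rot: [3.14, 0.0, -0.121]
contact_force: [0.2, -2.3, -5.7]
opening: 0.194
grasp_force: 24.7
```

Run:
```python
import numpy as np
th=-0.121
def rows(psi0,step,n,R=62.5):
    X=np.array([np.cos(th),np.sin(th)]);Y=np.array([np.sin(th),-np.cos(th)])
    for c in range(n):
        a=psi0-np.radians(step)*5*c; p0=R*np.array([np.cos(a),np.sin(a)])
        o=[]
        for k in range(1,6):
            b=a-np.radians(step)*k; d=R*np.array([np.cos(b),np.sin(b)])-p0
            o.append([round(float(d@X)/40,3),round(float(d@Y)/40,3),round(step*k/360*10/40,3)])
        print(c,o)
rows(-0.121,18,4); print(); rows(-.121,9,8)
```

```text
0 [[-0.076, 0.483, 0.013], [-0.298, 0.918, 0.025], [-0.644, 1.264, 0.037], [-1.08, 1.486, 0.05], [-1.562, 1.562, 0.062]]
1 [[-0.483, -0.076, 0.013], [-0.918, -0.298, 0.025], [-1.264, -0.644, 0.037], [-1.486, -1.08, 0.05], [-1.563, -1.562, 0.062]]
2 [[0.076, -0.483, 0.013], [0.298, -0.918, 0.025], [0.644, -1.264, 0.037], [1.08, -1.486, 0.05], [1.563, -1.563, 0.062]]
3 [[0.483, 0.076, 0.013], [0.918, 0.298, 0.025], [1.264, 0.644, 0.037], [1.486, 1.08, 0.05], [1.562, 1.563, 0.062]]

0 [[-0.019, 0.244, 0.006], [-0.076, 0.483, 0.013], [-0.17, 0.709, 0.019], [-0.298, 0.918, 0.025], [-0.458, 1.105, 0.031]]
1 [[-0.186, 0.159, 0.006], [-0.395, 0.287, 0.013], [-0.622, 0.381, 0.019], [-0.86, 0.438, 0.025], [-1.105, 0.458, 0.031]]
2 [[-0.244, -0.019, 0.006], [-0.483, -0.076, 0.013], [-0.709, -0.17, 0.019], [-0.918, -0.298, 0.025], [-1.105, -0.458, 0.031]]
3 [[-0.159, -0.186, 0.006], [-0.287, -0.395, 0.013], [-0.381, -0.622, 0.019], [-0.438, -0.86, 0.025], [-0.458, -1.105, 0.031]]
4 [[0.019, -0.244, 0.006], [0.076, -0.483, 0.013], [0.17, -0.709, 0.019], [0.298, -0.918, 0.025], [0.458, -1.105, 0.031]]
5 [[0.186, -0.159, 0.006], [0.395, -0.287, 0.013], [0.622, -0.381, 0.019], [0.86, -0.438, 0.025], [1.105, -0.458, 0.031]]
6 [[0.244, 0.019, 0.006], [0.483, 0.076, 0.013], [0.709, 0.17, 0.019], [0.918, 0.298, 0.025], [1.105, 0.458, 0.031]]
7 [[0.159, 0.186, 0.006], [0.287, 0.395, 0.013], [0.381, 0.622, 0.019], [0.438, 0.86, 0.025], [0.458, 1.105, 0.031]]
```

Emit:
play_rows(dp=[[-0.1, 0.48, 0.01], [-0.33, 0.92, 0.03], [-0.67, 1.26, 0.04], [-1.1, 1.48, 0.05], [-1.59, 1.55, 0.06]], rot=[[0, 0, 0], [0, 0, 0], [0, 0, 0], [0, 0, 0], [0, 0, 0]])

```text
clock: 6.32
eef_pos: [480.9, 187.3, 247.7]
tcp_rot: [-3.141, -0.0, -0.122]
contact_force: [2.5, 3.5, -8.5]
opening: 0.194
grasp_force: 25.6
```

Emit:
play_rows(dp=[[-0.244, -0.02, 0.006], [-0.483, -0.076, 0.013], [-0.71, -0.17, 0.02], [-0.918, -0.298, 0.025], [-1.105, -0.458, 0.03]], rot=[[0, 0, 0], [0, 0, 0], [0, 0, 0], [0, 0, 0], [0, 0, 0]])

```text
clock: 6.73
eef_pos: [438.0, 211.3, 246.4]
tcp_rot: [3.139, 0.002, -0.12]
contact_force: [-3.0, -4.6, -4.4]
opening: 0.193
grasp_force: 25.7
```

```bash
cat > ft.py <<'E'
import numpy as np
from rig import telemetry
def ft(C=(487.8,248.9)):
    s=telemetry.sense(); d=s['eef_pos'][:2]-C; a=np.arctan2(d[1],d[0]); R=np.hypot(*d); f=s['contact_force']
    u=d/R; t=np.array([u[1],-u[0]])
    print('t%.2f psi %.1f deg R %.1f z %.1f Ft(resist) %.2f Fr %.2f Fz %.2f'%(s['clock'],np.degrees(a),R,s['eef_pos'][2],-f[:2]@t,f[:2]@u,f[2]))
if __name__=='__main__': ft()
E
python3 ft.py
```

```text
t6.73 psi -142.9 deg R 62.4 z 246.4 Ft(resist) 1.85 Fr 5.13 Fz -4.42
```

Emit:
play_rows(dp=[[-0.159, -0.186, 0.006], [-0.287, -0.395, 0.013], [-0.381, -0.622, 0.02], [-0.438, -0.86, 0.025], [-0.458, -1.105, 0.03]], rot=[[0, 0, 0], [0, 0, 0], [0, 0, 0], [0, 0, 0], [0, 0, 0]])

```text
clock: 7.15
eef_pos: [424.6, 258.4, 245.1]
tcp_rot: [3.14, 0.003, -0.12]
contact_force: [-4.8, -0.7, -5.4]
opening: 0.195
grasp_force: 25.6
```

```bash
python3 ft.py
python3 - <<'E'
from rig import optics
import cv2
f=optics.grab_frame('side'); cv2.imwrite('pics/sc.png',cv2.resize(f['color'][140:270,265:375,::-1],None,fx=4,fy=4,interpolation=cv2.INTER_CUBIC))
E
```

```text
t7.15 psi 171.5 deg R 63.9 z 245.1 Ft(resist) 1.42 Fr 4.60 Fz -5.43
```

View pics/sc.png

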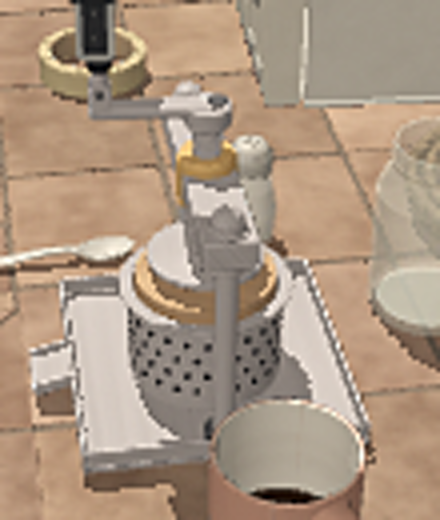

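The picture shows the handle upright in the gripper at (95,40) in the crop and the plate still above the follower. The resistance reads as free winding, so I'll continue.

Emit:
play_rows(dp=[[0.02, -0.244, 0.006], [0.076, -0.483, 0.013], [0.17, -0.71, 0.02], [0.298, -0.918, 0.025], [0.458, -1.105, 0.03]], rot=[[0, 0, 0], [0, 0, 0], [0, 0, 0], [0, 0, 0], [0, 0, 0]])

```text
clock: 7.62
eef_pos: [448.8, 301.3, 243.9]
tcp_rot: [-3.141, 0.003, -0.12]
contact_force: [-4.0, 2.2, -7.2]
opening: 0.196
grasp_force: 26.5
```

```bash
python3 ft.py
```

```text
t7.62 psi 126.7 deg R 65.3 z 243.9 Ft(resist) 1.89 Fr 4.12 Fz -7.19
```

Emit:
play_rows(dp=[[0.186, -0.159, 0.006], [0.395, -0.287, 0.013], [0.622, -0.381, 0.02], [0.86, -0.438, 0.025], [1.105, -0.458, 0.03]], rot=[[0, 0, 0], [0, 0, 0], [0, 0, 0], [0, 0, 0], [0, 0, 0]])

```text
clock: 8.03
eef_pos: [496.4, 314.0, 242.7]
tcp_rot: [-3.14, 0.001, -0.12]
contact_force: [-0.7, 2.9, -9.5]
opening: 0.196
grasp_force: 26.4
```

```bash
python3 ft.py
```

```text
t8.03 psi 82.4 deg R 65.7 z 242.7 Ft(resist) 1.13 Fr 2.80 Fz -9.48
```

Emit:
play_rows(dp=[[0.244, 0.02, 0.015], [0.483, 0.076, 0.03], [0.71, 0.17, 0.045], [0.918, 0.298, 0.06], [1.105, 0.458, 0.07]], rot=[[0, 0, 0], [0, 0, 0], [0, 0, 0], [0, 0, 0], [0, 0, 0]])

```text
clock: 8.45
eef_pos: [539.2, 288.2, 241.1]
tcp_rot: [-3.141, -0.001, -0.121]
contact_force: [-1.8, 0.1, 1.9]
opening: 0.192
grasp_force: 26.6
```

```bash
python3 ft.py
```

```text
t8.45 psi 37.4 deg R 64.7 z 241.1 Ft(resist) 1.15 Fr -1.38 Fz 1.88
```

Emit:
play_rows(dp=[[0.159, 0.186, 0.006], [0.287, 0.395, 0.013], [0.381, 0.622, 0.02], [0.438, 0.86, 0.025], [0.458, 1.105, 0.03]], rot=[[0, 0, 0], [0, 0, 0], [0, 0, 0], [0, 0, 0], [0, 0, 0]])

```text
clock: 8.87
eef_pos: [550.8, 241.6, 239.8]
tcp_rot: [-3.141, -0.0, -0.121]
contact_force: [-3.4, 2.7, 5.8]
opening: 0.198
grasp_force: 26.7
```

```bash
python3 ft.py
```

```text
t8.87 psi -6.6 deg R 63.4 z 239.8 Ft(resist) 2.33 Fr -3.67 Fz 5.76
```

Emit:
play_rows(dp=[[-0.02, 0.244, 0.003], [-0.076, 0.483, 0.006], [-0.17, 0.709, 0.01], [-0.298, 0.918, 0.02], [-0.458, 1.105, 0.025]], rot=[[0, 0, 0], [0, 0, 0], [0, 0, 0], [0, 0, 0], [0, 0, 0]])

```text
clock: 9.28
eef_pos: [527.0, 200.5, 238.6]
tcp_rot: [-3.141, -0.001, -0.121]
contact_force: [-1.6, 3.8, 4.5]
opening: 0.198
grasp_force: 26.8
```

```bash
python3 ft.py
```

```text
t9.28 psi -51.0 deg R 62.3 z 238.6 Ft(resist) 1.17 Fr -3.95 Fz 4.46
```

Emit:
play_rows(dp=[[-0.186, 0.159, 0.006], [-0.395, 0.287, 0.013], [-0.622, 0.381, 0.02], [-0.86, 0.438, 0.025], [-1.105, 0.458, 0.03]], rot=[[0, 0, 0], [0, 0, 0], [0, 0, 0], [0, 0, 0], [0, 0, 0]])

```text
clock: 9.7
eef_pos: [481.0, 187.4, 237.4]
tcp_rot: [3.141, -0.002, -0.121]
contact_force: [2.1, 0.6, 5.1]
opening: 0.193
grasp_force: 27.1
```

```bash
python3 ft.py
```

```text
t9.70 psi -96.3 deg R 61.9 z 237.4 Ft(resist) 1.99 Fr -0.81 Fz 5.07
```

Emit:
play_rows(dp=[[-0.244, -0.02, 0.006], [-0.483, -0.076, 0.013], [-0.71, -0.17, 0.02], [-0.918, -0.298, 0.025], [-1.105, -0.458, 0.03]], rot=[[0, 0, 0], [0, 0, 0], [0, 0, 0], [0, 0, 0], [0, 0, 0]])

```text
clock: 10.12
eef_pos: [438.3, 210.4, 236.1]
tcp_rot: [3.139, -0.0, -0.12]
contact_force: [-1.5, -3.3, 9.4]
opening: 0.199
grasp_force: 27.1
```

```bash
python3 ft.py
```

```text
t10.12 psi -142.1 deg R 62.7 z 236.1 Ft(resist) 1.71 Fr 3.17 Fz 9.45
```

Emit:
play_rows(dp=[[-0.159, -0.186, 0.006], [-0.287, -0.395, 0.013], [-0.381, -0.622, 0.02], [-0.438, -0.86, 0.025], [-0.458, -1.105, 0.03]], rot=[[0, 0, 0], [0, 0, 0], [0, 0, 0], [0, 0, 0], [0, 0, 0]])

```text
clock: 10.53
eef_pos: [424.7, 256.3, 234.8]
tcp_rot: [3.138, 0.002, -0.12]
contact_force: [-7.8, -5.5, 13.5]
opening: 0.193
grasp_force: 27.5
```

```bash
python3 ft.py
```

```text
t10.53 psi 173.3 deg R 63.5 z 234.8 Ft(resist) 6.39 Fr 7.10 Fz 13.51
```

Emit:
play_rows(dp=[[0.01, -0.122, -0.03], [0.02, -0.244, -0.06]], rot=[[0, 0, 0], [0, 0, 0]])

```text
clock: 10.7
eef_pos: [425.7, 265.0, 235.2]
tcp_rot: [3.136, 0.004, -0.12]
contact_force: [-2.6, -7.1, -10.1]
opening: 0.198
grasp_force: 25.2
```

```bash
python3 ft.py;  python3 - <<'E'
from rig import optics
import cv2
f=optics.grab_frame('side'); cv2.imwrite('pics/sd.png',cv2.resize(f['color'][185:235,285:350,::-1],None,fx=8,fy=8,interpolation=cv2.INTER_CUBIC))
E
python3 ft.py
```

```text
t10.70 psi 165.4 deg R 64.1 z 235.2 Ft(resist) 7.56 Fr 0.75 Fz -10.05
t10.75 psi 164.7 deg R 64.0 z 235.1 Ft(resist) 1.00 Fr 3.61 Fz -6.08
```

View pics/sd.png

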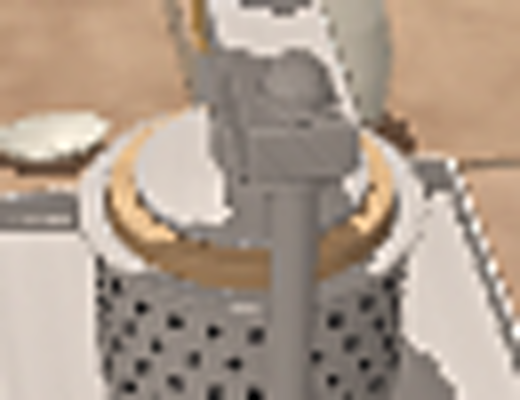

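The plate now sits on the follower (its lower edge at about row 235 in the crop shows no gap), and the moving resistance has risen. I'll wind on in small steps and read the force while moving.

Emit:
play_rows(dp=[[0.057, -0.238, 0.01], [0.151, -0.465, 0.02]], rot=[[0, 0, 0], [0, 0, 0]])

```text
clock: 10.92
eef_pos: [433.2, 282.9, 234.5]
tcp_rot: [3.136, 0.006, -0.121]
contact_force: [-11.0, -3.3, 2.0]
opening: 0.192
grasp_force: 27.0
```

```bash
python3 ft.py
```

```text
t10.92 psi 148.1 deg R 64.3 z 234.5 Ft(resist) 8.61 Fr 7.55 Fz 1.97
```

Emit:
play_rows(dp=[[0.128, -0.209, 0.01]], rot=[[0, 0, 0]])

```text
clock: 11.0
eef_pos: [439.1, 291.2, 234.2]
tcp_rot: [3.137, 0.007, -0.121]
contact_force: [-11.8, -2.1, 3.7]
opening: 0.194
grasp_force: 27.6
```

```bash
python3 ft.py
```

```text
t11.00 psi 139.0 deg R 64.5 z 234.2 Ft(resist) 9.34 Fr 7.49 Fz 3.72
```

The load is now between 66 N (from the angle) and 115 N (from the force), inside the window. I'll stop winding, let it settle, and turn the tool square to the hinge axis while the grip spins.

Emit:
play_rows(dp=[[0, 0, 0], [0, 0, 0], [0, 0, 0], [0, 0, 0]], rot=[[0, 0, 0], [0, 0, 0], [0, 0, 0], [0, 0, 0]])

```text
clock: 11.33
eef_pos: [441.5, 293.8, 234.4]
tcp_rot: [-3.14, 0.002, -0.121]
contact_force: [-1.4, 10.5, -7.7]
opening: 0.196
grasp_force: 26.9
```

Run:
```python
from ft import ft
ft((488,250.3))
from rig import telemetry; print(telemetry.sense()['qpos'].round(2))
```

```text
t11.33 psi 136.9 deg R 63.7 z 234.4 Ft(resist) -6.69 Fr 8.21 Fz -7.73
[0.58 0.2  1.83 0.   1.11 2.27]
```

Emit:
play_rows(dp=[[0, 0, 0], [0, 0, 0], [0, 0, 0], [0, 0, 0], [0, 0, 0]], rot=[[0, 0, 0.7], [0, 0, 1.4], [0, 0, 2.1], [0, 0, 2.8], [0, 0, 3.5]])

```text
clock: 11.75
eef_pos: [441.7, 294.2, 234.5]
tcp_rot: [-3.14, 0.003, -0.491]
contact_force: [-1.0, 11.6, -10.3]
opening: 0.2
grasp_force: 25.8
```

Emit:
play_rows(dp=[[0, 0, 0], [0, 0, 0], [0, 0, 0], [0, 0, 0], [0, 0, 0]], rot=[[0, 0, 0.7], [0, 0, 1.4], [0, 0, 2.1], [0, 0, 2.1], [0, 0, 2.1]])

```text
clock: 12.17
eef_pos: [441.7, 294.1, 234.5]
tcp_rot: [-3.141, 0.003, -0.708]
contact_force: [-1.7, 11.4, -9.7]
opening: 0.198
grasp_force: 25.4
```

Run:
```python
from ft import ft
ft((488,250.3))
from rig import telemetry; print(telemetry.sense()['qpos'].round(2))
```

```text
t12.17 psi 136.6 deg R 63.7 z 234.5 Ft(resist) -7.14 Fr 9.09 Fz -9.71
[0.58 0.2  1.83 0.   1.11 2.86]
```

Emit:
play_rows(dp=[[0.08, -0.03, 0.03], [0.17, -0.05, 0.06], [0.26, -0.05, 0.1], [0.34, -0.05, 0.14], [0.42, -0.05, 0.18]], rot=[[0, 0, 0], [0, 0, 0], [0, 0, 0], [0, 0, 0], [0, 0, 0]])

```text
clock: 12.58
eef_pos: [455.5, 283.5, 228.7]
tcp_rot: [3.141, 0.002, -0.707]
contact_force: [-7.4, 2.7, 7.1]
opening: 0.194
grasp_force: 28.7
```

Emit:
play_rows(dp=[[0.08, 0, 0.05], [0.16, 0, 0.11], [0.23, 0, 0.18], [0.3, 0, 0.25], [0.35, 0, 0.33]], rot=[[0, 0, 0], [0, 0, 0], [0, 0, 0], [0, 0, 0], [0, 0, 0]])

```text
clock: 13.0
eef_pos: [465.9, 274.2, 215.3]
tcp_rot: [3.14, 0.002, -0.708]
contact_force: [-7.6, 1.3, 7.8]
opening: 0.191
grasp_force: 33.1
```

Run:
```python
from ft import ft
ft((488,250.3))
```

```text
t13.00 psi 132.8 deg R 32.5 z 215.3 Ft(resist) 4.73 Fr 6.13 Fz 7.76
```

Emit:
play_rows(dp=[[0.05, 0.03, 0.08], [0.09, 0.04, 0.17], [0.12, 0.05, 0.27], [0.14, 0.05, 0.36], [0.15, 0.05, 0.46]], rot=[[0, 0, 0], [0, 0, 0], [0, 0, 0], [0, 0, 0], [0, 0, 0]])

```text
clock: 13.42
eef_pos: [470.1, 269.7, 197.6]
tcp_rot: [-3.14, 0.002, -0.708]
contact_force: [-7.8, 4.8, 15.5]
opening: 0.193
grasp_force: 33.4
```

Emit:
play_rows(dp=[[0, 0, 0.05], [0, 0, 0.1], [0, 0, 0.12], [0, 0, 0.12]], rot=[[0, 0, 0], [0, 0, 0], [0, 0, 0], [0, 0, 0]])

```text
clock: 13.75
eef_pos: [470.6, 269.8, 195.6]
tcp_rot: [-3.139, 0.001, -0.708]
contact_force: [-13.1, 0.5, 35.2]
opening: 0.193
grasp_force: 36.1
```

Run:
```python
from ft import ft
ft((488,250.3))
```

```text
t13.75 psi 131.6 deg R 26.1 z 195.6 Ft(resist) 9.45 Fr 9.11 Fz 35.22
```

Emit:
play_rows(dp=[[0, 0.03, -0.1], [-0.03, 0.06, -0.17], [-0.03, 0.06, -0.17]], rot=[[0, 0, 0], [0, 0, 0], [0, 0, 0]])

```text
clock: 14.0
eef_pos: [469.4, 268.7, 199.6]
tcp_rot: [-3.137, -0.001, -0.707]
contact_force: [3.7, 5.2, -0.4]
opening: 0.198
grasp_force: 29.9
```

Emit:
play_rows(dp=[[0, 0, 0], [0, 0, 0], [0, 0, 0], [0, 0, 0]], rot=[[0, 0, 0], [0, 0, 0], [0, 0, 0], [0, 0, 0]], fingers=0.6)

```text
clock: 14.33
eef_pos: [468.0, 267.5, 198.6]
tcp_rot: [3.141, -0.0, -0.707]
contact_force: [-1.0, 0.4, -0.1]
opening: 0.596
grasp_force: 0.0
```

Emit:
play_rows(dp=[[0, 0, -0.5], [0, 0, -1.2], [0, 0, -2], [0, 0, -2.8], [0, 0, -3.2]], rot=[[0, 0, 0], [0, 0, 0], [0, 0, 0], [0, 0, 0], [0, 0, 0]])

```text
clock: 14.75
eef_pos: [469.2, 268.2, 330.6]
tcp_rot: [-3.138, -0.001, -0.707]
contact_force: [0.1, 1.0, 0.7]
opening: 0.598
grasp_force: 0.0
```

Emit:
play_rows(dp=[[0, 0, 0], [0, 0, 0]], rot=[[0, 0, 0], [0, 0, 0]])

```text
clock: 14.92
eef_pos: [468.5, 267.8, 327.3]
tcp_rot: [-3.14, -0.001, -0.707]
contact_force: [-0.1, -0.1, -1.1]
opening: 0.599
grasp_force: 0.0
```

Run:
```python
from h import *
from rig import telemetry, optics
s=telemetry.sense(); print(s['contact_force'],s['eef_pos'])
f=optics.grab_frame('wrist'); a=cv2.resize(f['color'][90:290,220:420],None,fx=2,fy=2)
g=optics.grab_frame('side'); b=cv2.resize(g['color'][140:240,275:375],None,fx=4,fy=4,interpolation=cv2.INTER_CUBIC)
cv2.imwrite('pics/e.png',np.hstack([a,b])[:,:,::-1])
m=(f['color'].max(2)<60).astype(np.uint8); m[240:]=0; k,l,st,ce=cv2.connectedComponentsWithStats(m)
for i in np.argsort(-st[1:,4])[:3]+1:
    p=np.argwhere(l==i)[:,::-1]; mu=p.mean(0); w,v=np.linalg.eigh(np.cov(p.T)); t=(p-mu)@v[:,1]
    print(st[i],[wray(f,s,*q,209).round(1) for q in (mu,mu+v[:,1]*t.min(),mu+v[:,1]*t.max())])
```

```text
[-0.14316351 -0.14415827 -1.09860686] [468.48325086 267.8233634  327.33424659]
[ 403    0   51   53 2232] [array([508.2, 131.3, 209. ]), array([529.2, 130. , 209. ]), array([487.8, 132.6, 209. ])]
[308 162  21  58 978] [array([465.7, 269.2, 209. ]), array([483.1, 253.7, 209. ]), array([447.6, 285.4, 209. ])]
[379 239   4   1   4] [array([400.1, 257.1, 209. ]), array([400.9, 258. , 209. ]), array([399.3, 256.1, 209. ])]
```

View pics/e.png

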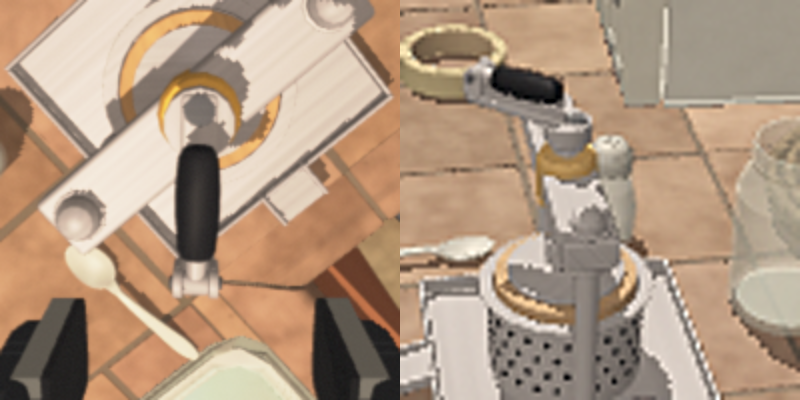

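The handle is folded over the arm (black grip at (197,200) on the left, lying along the arm on the right). The lift before release may have raised it a little, so I'll press it down from above with shut fingers.

Emit:
play_rows(dp=[[0.15, 0, 0.3], [0.15, 0, 1.0], [0.15, 0, 1.7], [0.15, 0, 2.2], [0.15, 0, 2.4]], rot=[[0, 0, 0], [0, 0, 0], [0, 0, 0], [0, 0, 0], [0, 0, 0]], fingers=0.0)

```text
clock: 15.43
eef_pos: [470.6, 262.3, 225.8]
tcp_rot: [3.135, 0.002, -0.707]
contact_force: [-0.0, -0.3, 0.1]
opening: -0.001
grasp_force: 0.0
```

Emit:
play_rows(dp=[[0, 0, 0.1], [0, 0, 0.2], [0, 0, 0.25], [0, 0, 0.25]], rot=[[0, 0, 0], [0, 0, 0], [0, 0, 0], [0, 0, 0]])

```text
clock: 15.77
eef_pos: [473.2, 264.1, 221.2]
tcp_rot: [-3.141, -0.0, -0.707]
contact_force: [0.2, 0.9, -0.3]
opening: -0.0
grasp_force: 0.0
```

Emit:
play_rows(dp=[[0, 0, 0.05], [0, 0, 0.1], [0, 0, 0.13], [0, 0, 0.13]], rot=[[0, 0, 0], [0, 0, 0], [0, 0, 0], [0, 0, 0]])

```text
clock: 16.1
eef_pos: [474.2, 264.3, 217.2]
tcp_rot: [-3.139, -0.002, -0.707]
contact_force: [1.7, -1.0, 7.8]
opening: 0.002
grasp_force: 4.0
```

Emit:
play_rows(dp=[[0, 0, 0.05], [0, 0, 0.1], [0, 0, 0.1]], rot=[[0, 0, 0], [0, 0, 0], [0, 0, 0]])

```text
clock: 16.35
eef_pos: [475.9, 265.8, 215.7]
tcp_rot: [-3.133, -0.003, -0.707]
contact_force: [-0.0, 0.2, 23.0]
opening: 0.002
grasp_force: 11.9
```

Emit:
play_rows(dp=[[0, 0, 0.05], [0, 0, 0.05]], rot=[[0, 0, 0], [0, 0, 0]])

```text
clock: 16.52
eef_pos: [476.6, 266.4, 214.9]
tcp_rot: [-3.131, -0.003, -0.707]
contact_force: [-0.9, 0.9, 32.3]
opening: 0.001
grasp_force: 16.2
```

Emit:
play_rows(dp=[[0, 0, -0.3], [0, 0, -0.8], [0, 0, -1.5], [0, 0, -2.2], [0, 0, -2.8]], rot=[[0, 0, 0], [0, 0, 0], [0, 0, 0], [0, 0, 0], [0, 0, 0]])

```text
clock: 16.93
eef_pos: [472.8, 264.1, 323.7]
tcp_rot: [-3.14, -0.0, -0.707]
contact_force: [0.2, 0.3, 0.4]
opening: -0.005
grasp_force: 0.0
```

Emit:
play_rows(dp=[[0, 0, 0], [0, 0, 0], [0, 0, 0]], rot=[[0, 0, 0], [0, 0, 0], [0, 0, 0]])

```text
clock: 17.18
eef_pos: [472.4, 263.8, 321.1]
tcp_rot: [3.141, 0.0, -0.707]
contact_force: [-0.4, -0.4, -0.0]
opening: -0.001
grasp_force: 0.0
```

Run:
```python
from h import *
from rig import telemetry, optics
s=telemetry.sense(); f=optics.grab_frame('wrist'); g=optics.grab_frame('side')
m=(f['color'].max(2)<60).astype(np.uint8); m[240:]=0; k,l,st,ce=cv2.connectedComponentsWithStats(m)
for i in np.argsort(-st[1:,4])[:2]+1:
    p=np.argwhere(l==i)[:,::-1]; mu=p.mean(0); w,v=np.linalg.eigh(np.cov(p.T)); t=(p-mu)@v[:,1]
    print(st[i],[wray(f,s,*q,209).round(1) for q in (mu,mu+v[:,1]*t.min(),mu+v[:,1]*t.max())])
b=cv2.resize(g['color'][140:240,275:375],None,fx=5,fy=5,interpolation=cv2.INTER_CUBIC); cv2.imwrite('pics/g.png',b[:,:,::-1])
```

```text
[ 403    0   50   58 2350] [array([511.3, 130.7, 209. ]), array([528.9, 124. , 209. ]), array([491.3, 138.2, 209. ])]
[ 307  170   21   59 1131] [array([466.2, 269.2, 209. ]), array([483.6, 253.5, 209. ]), array([448. , 285.7, 209. ])]
```

View pics/g.png

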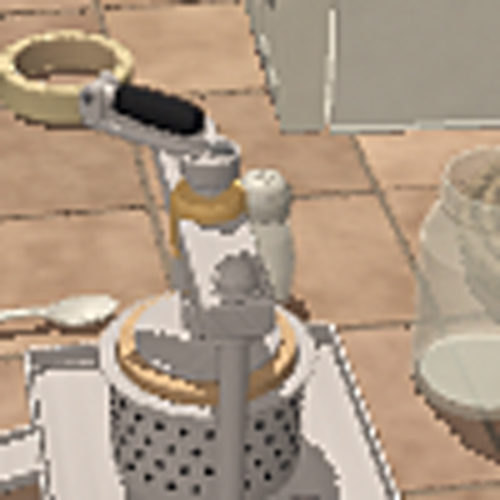

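The handle at (160,110) lies flat along the arm, the crank has not moved, and the salt shaker and spoon are where they stood. I'll hand it in.

```bash
python3 -c "
from rig import r
print(r.sign_off())"
```

```text
the job is handed in; nothing more can be done
None
```

I handed the job in at about 17 s on the robot's clock; the sign-off gave no verdict. The crank is wound about a quarter to 0.4 turn past touch (an estimated 65–115 N on the plate, from angle and handle force), the handle was pressed down to its stop, flat on the arm, and nothing touched the salt, spoon or mug.

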